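Test-run the paddle grinder in its bench rest

TASK

A new felt wheel has been fitted to the small cordless angle grinder and it needs a test run. Lay the grinder in its bench rest, battery in the channel and neck in the fork so that the wheel hangs clear past the end, and let go of it; then flip the lock-off lever on the paddle forward towards the head and, keeping it there, squeeze the paddle fully home against the body for a good second, and let it spring out again, leaving the grinder locked off in the rest. Leave the other things on the bench where they are.

Things in the scene. Friction and masses are not known exactly. Their poses are not given: they have to be found in the camera images.
- grinder: Cordless right-angle grinder, 0.6-0.83 kg, 200 mm long, lying on its side; it goes in the rest on that same side. Origin: middle of its underside as it lies; x along the body to the head, y to the paddle's side, z up. Axis at z 26 mm. Along x: black battery block -98 to -60 (48 wide in y, 52 high), barrel -60 to 52 (38 wide, 40 high), neck 52 to 72, black gear head 72 to 102 (38 wide, 52 high).
- sleeve (a point): Middle of the bare part of the barrel, under a black rubber sleeve, for carrying: at (-44, 0, 26) mm in the grinder's frame, free from x = -59 to -29, 38 wide. The centre of mass is about 20 mm nearer the head.
- neck (a point): Middle of the round aluminium neck (28 mm diameter, 20 long) between barrel and gear head, on the axis: (62, 0, 26) mm in the grinder's frame.
- wheel: Off-white felt polishing wheel on the grinder's spindle, 50 mm in diameter, 12 thick, turning freely about the grinder's y. Origin: centre of its inner face, at (87, 31, 26) mm in the grinder's frame; it reaches out to y = 43.
- paddle (a joint): Black paddle switch on the barrel's +y side, 70 x 4 x 26 mm, hinged at its battery end at (-22, 23, 26) in the grinder's frame, axis the grinder's z. 0 rad = sprung out, leaning out 0.2 rad; 0.2 = fully home. Its outer face when out: y = 29 mm at x = 0, 33.5 at x = 20; home: y = 25. Pressing it home takes about 5 N at its middle. Lever back: blocked, gives under 0.04 rad.
- paddle_pad (a point): Point on the paddle's outer face, 36 mm from its hinge, mid-height: x = 13, y = 32 mm in the grinder's frame when out. Turns with the paddle (x along the paddle to its free end).
- lock (a joint): Lock-off lever pivoted in the paddle, at (21, 32, 26) mm in the grinder's frame when out. 0 rad = back, paddle blocked; it swings forward (to the head, +x) to 1.5 rad, nearly flat; past about 0.65 the paddle is free. A light spring (about 1 N at the tab) brings it back as soon as nothing holds it: keep it pushed forward while the paddle goes in. With the paddle out it springs back to 0.
- lock_tab (a point): Point on the lever's grey tab, 10 mm out from the pivot, mid-height: x = 18, y = 41 mm in the grinder's frame at the start. The tab is 18 high (z), 3 thick and stands 14 mm out from the pivot, leaning back; its tip is at x = 16, y = 45.
- rest: Bench rest fixed to the bench: dark wooden base 178 x 92 x 12 mm, two dark steel saddles. Origin on the bench; x to the fork, z up. A grinder lying right has the rest's x, y, z directions and its origin at (0, 0, 45) mm in the rest's frame (axis 71 mm up); it can slide 6 mm either way along x. Between the saddles, x -60 to 55, nothing stands above the base: fingers pass either side of the barrel.
- rest_channel (a point): Middle of the floor of the battery channel: (-79, 0, 45) mm in the rest's frame. Floor x -109 to -64, 56 mm wide between cheeks 25 high, which flare out above to z = 82, y = 43 either side; end wall at x = -105, up to z = 69. Open above and towards the fork.
- rest_fork (a point): Where the neck's axis lies in the fork: (62, 0, 71) mm in the rest's frame. The fork is a 90 degree V of two plates, x 58 to 66, arms out to y = 26 either side and up to z = 72. The gear head and wheel hang out past it.
- solder_board: Bystander: off-white perforated soldering board, 150 x 90 x 18 mm. Origin under its centre.
- scoop: Bystander: sheet-steel sweepings scoop, 130 x 110 x 25 mm. Origin under its centre.
- pliers: Bystander: pliers with black handles, 155 mm long, 12 high. Origin near the joint.
- hammer: Bystander: chasing hammer, wooden handle, 215 mm long, 30 high. Origin near the handle's middle; head at +x.
- ring_mandrel: Bystander: tapered steel ring mandrel upright on a round wooden foot, 70 mm across, 190 high. Origin under its foot.
- jar: Bystander: amber glass jar, 60 mm across, 85 high. Origin under its centre.
- doming_block: Bystander: steel doming block, 55 mm cube. Origin under its centre.
- ring_clamp: Bystander: wooden ring clamp lying down, 120 x 33 x 28 mm. Origin under its centre.
There are look-alikes about, which are no part of the job. Leave any purple look-alike of the grinder alone.

How it is judged:
By the outcome, as a careful person would: the job done as asked, in the order asked, and still so for the second after the job is handed in, with the robot touching nothing.
It also fails if it takes over 53 s, if anything falls off the work surface, if the arm or the gripper's body presses on something with over 40 N, if the wrist force passes 120 N, or if a joint passes its speed limit or range.

ROBOT

A 6-joint arm with a two-finger parallel gripper is mounted at the origin on the work surface. World frame = base frame: x ahead of the robot, y to its left, z up, the work surface at z = 0. Lengths are in m, angles in rad, forces in N, time in s.
With the tool pointing down it reaches from about 0.35 to 0.875 m from the base axis. Payload 4.2 kg.
Tool frame: the origin (TCP) lies midway between the tips of the shut fingers; the grasp point (between the pads) lies 19 mm behind it (r.tcp_to_grasp is the distance from the TCP to the grasp point, in m); z points along the fingers, y is the line along which they close (so a half turn about z gives the same grasp; the last joint's range is limited). The gripper opens to 87 mm and grips with 3 to 60 N. Pads are 19 mm wide; open, the fingers measure 117 mm over their backs; the gripper's body (75 mm by 190 mm) begins 51 mm behind the grasp point.
Start: joints at [1.402, 0.385, 0.008, 0, -1.194, -0.259], TCP at [0.259, 0.569, 0.223] pointing down, gripper open.
Joint ranges: [-3.14, 3.14], [-1.21, 2.06], [-1.07, 1.41], [-3.16, 2.05], [-2.99, -0.16], [-3.1, 3.1]. Speed limits (rad/s): [2.79, 2.79, 3.14, 3.14, 3.14, 3.14].

INTERFACE

Orientations are given as a unit quaternion [w, x, y, z].
In Python, from plant import r gives the robot as it stands.
- The arm moves only by the tool step_arm, never from a script. Its argument "commands" is a list of rows, each a list of 2 entries, a list of its own where there are three numbers: the shift along the tool's x, y, z in m, then the turn about the tool's z in degrees. A call has 1 to 12 rows; each row is the pose to reach, as a shift and turn from the pose commanded when the call began, along the tool's axes at that moment; what a row does not reach only later rows make up. A row lasts 1/8 s, in which the tool goes at most 62.5 mm and 10.7 degrees, less where a joint would pass 70% of its speed; a pose out of reach is approached as far as the arm can. A call with a gripper value outside its range is refused whole. "grip" is the closure, from 0 (fully open) to 1 (shut), set as the call begins (left out, the last holds). The fingers move at their own pace and stop on an object; "force" is the grip in N (left out, the last holds). Time passes only in rows, so rows that repeat a pose let the fingers close. It gives the time, the measured TCP pose, the force, the opening and the grip force at its end, in the units of the state.
- r.sense(): the state, without advancing time (a new reading comes with each control period).
- r.snapshot(name): name is "side" or "top" or "wrist"; returns a dict with "pixels" (480x640x3 uint8, red, green, blue), "range_z" (480x640 float32, m along the optical axis (not along the pixel's ray), 0 where there is no reading), "fx", "fy", "cx", "cy" (pixels), "rvec" (rotation vector, rad) and "tvec" (3), from world to camera coordinates, as OpenCV has them; the wrist camera has in their place "tool_from_camera" (4x4, takes a point from camera to tool coordinates, whose origin is the TCP and whose axes are the flange's). Camera axes: x right, y down, z forward; pixel columns grow to the right and rows downward; lengths in m; the calibration is good to about 2 mm. A picture is of the moment at which its call begins: read the wrist's pose just before it.
- r.job_done(): hands the job in; it is judged then, once.
Trained networks look in a picture, given as the dict that the camera call returned (one of the last four; its "shot" number tells which), for a name from the list of things; names that differ only in an ending like _2 or _b are one class to them, and where a whole thing is asked for, a point or a joint stands for the part that bears it (a point fixed in the world has none). Each returns a list of dicts, best first, with "score" (0 to 1); they miss things now and then, are a little off and sometimes report something else, mostly with a low value. They report only what shows in the picture. A call takes as long as a camera call. They do not tell look-alikes from the thing itself.
- r.spot_in(picture, label): "position" ([x, y, z] in m, in world coordinates, good to about 4 mm: the middle of the surface that is visible of it).
- r.cut_out(picture, label): "pixels" (480x640 bool, what is visible of it).
- r.landmark_of(picture, label): "position" ([x, y, z] in m, in world coordinates, good to about 4 mm: a listed point, or the origin of a listed thing).
The state is a dict: "t": time; "joint_positions": joint angles; "qvel": joint speeds; "effort": joint torques, N m; "eef_pos": TCP position; "ee_rot": TCP orientation; "contact_force": force on the tool from outside, world axes, zero at the start; "ft_torque": the same for the moment, N m; "width": opening from 0.0 (shut) to 1.0 (fully open); "finger_force": force on a finger pad.
Only numpy, scipy, OpenCV 4.12 (cv2) and the standard library are available. Lean on these libraries where they do the work, as an engineer would, in place of code of your own. Each camera call takes 0.05 s, during which the arm holds its last target. There are 200 camera calls.

## Working session

There is one attempt and no reset: what is moved stays moved. The work goes in short steps, Python scripts to look and compute and a tool call to move; the robot and the scene stay as the last step left them, time stands still between calls to the robot, and variables do not carry over. Pictures are saved under pics/ and viewed, at most 10 in all, crops included, and the job is handed in when it is done.

Besides the shell and the picture viewer there is one more tool, called after "Call:" as a command line: name --argument value ..., lists and objects as JSON in quotes. step_arm: Moves the arm, as the interface text tells. Its arguments: {"type":"object","properties":{"commands":{"type":"array"},"grip":{"type":"number"},"force":{"type":"number"}},"required":["commands"]}

```bash
ls; mkdir -p pics; cat > h.py <<'E'
import numpy as np, cv2
from plant import r
from scipy.spatial.transform import Rotation as R
def save(p,n): cv2.imwrite(f'pics/{n}.png',p['pixels'][:,:,::-1])
def project(p,X):
    K=np.array([[p['fx'],0,p['cx']],[0,p['fy'],p['cy']],[0,0,1]])
    return cv2.projectPoints(np.array(X,float).reshape(-1,1,3),np.array(p['rvec'],float),np.array(p['tvec'],float),K,None)[0].reshape(-1,2)
def cloud(p,mask):
    v,u=np.nonzero(mask&(p['range_z']>0)); z=p['range_z'][v,u]
    P=np.c_[(u-p['cx'])/p['fx']*z,(v-p['cy'])/p['fy']*z,z]
    if 'rvec' in p:
        M=R.from_rotvec(np.array(p['rvec']).ravel()).as_matrix(); return (P-np.array(p['tvec']).ravel())@M
    T=np.array(p['tool_from_camera']); P=P@T[:3,:3].T+T[:3,3]
    w,x,y,zq=p['pose'][1]; return P@R.from_quat([x,y,zq,w]).as_matrix().T+p['pose'][0]
def wrist():
    s=r.sense(); p=r.snapshot('wrist'); p['pose']=(np.array(s['eef_pos']),np.array(s['ee_rot'])); return p
E
python3 - <<'E'
from h import *
np.set_printoptions(precision=4,suppress=True)
print(r.sense())
for c in ('top','side'):
    p=r.snapshot(c); save(p,c+'0')
    for l in ('grinder','sleeve','neck','wheel','paddle_pad','lock_tab','rest','rest_channel','rest_fork'):
        print(c,l,[(np.round(d['position'],4).tolist(),round(d['score'],2)) for d in r.landmark_of(p,l)[:3]])
E
```

```text
pics
{'t': 0.0, 'joint_positions': array([ 1.4016,  0.3855,  0.0066, -0.0005, -1.194 , -0.2586]), 'qvel': array([-0.0014, -0.0008,  0.0009, -0.0003, -0.0004,  0.0006]), 'effort': array([ -0.0002, -39.0668,  18.7408,   4.2201,   0.011 ,  -0.0002]), 'eef_pos': array([0.259 , 0.5682, 0.2215]), 'ee_rot': array([ 0.001 ,  0.9772, -0.2123, -0.0002]), 'contact_force': array([ 0.1424, -0.0681,  0.8085]), 'ft_torque': array([ 0.0208,  0.0026, -0.0121]), 'finger_force': 0.0, 'width': 1.0013348237474091}
top grinder [([0.3559, 0.2449, 0.0013], 0.69), ([0.5896, -0.2458, -0.0017], 0.56), ([0.6132, -0.2833, 0.0281], 0.18)]
top sleeve [([0.3221, 0.2723, 0.0282], 0.93), ([0.6114, -0.2057, 0.0289], 0.88), ([0.3644, 0.0393, 0.0001], 0.45)]
top neck [([0.4068, 0.2098, 0.0263], 0.73), ([0.558, -0.2905, 0.0256], 0.64)]
top wheel [([0.4492, 0.221, 0.0268], 0.67), ([0.5695, -0.3363, 0.0288], 0.58)]
top paddle_pad [([0.6105, -0.2695, 0.027], 0.74), ([0.3905, 0.2649, 0.0248], 0.68)]
top lock_tab [([0.6141, -0.2814, 0.0248], 0.55)]
top rest [([0.5852, 0.2226, -0.0051], 0.78), ([0.7582, -0.0119, 0.0016], 0.37)
[... 170 characters left out ...]
.3676, 0.037, 0.0023], 0.69)]
side grinder [([0.5837, -0.242, 0.0019], 0.95), ([0.3644, 0.2463, 0.0014], 0.69)]
side sleeve [([0.6146, -0.2066, 0.029], 0.84), ([0.3277, 0.27, 0.028], 0.55)]
side neck [([0.4126, 0.2104, 0.0283], 0.79), ([0.555, -0.2911, 0.0249], 0.57)]
side wheel [([0.5706, -0.3308, 0.0278], 0.75), ([0.4477, 0.2195, 0.0257], 0.57), ([0.7011, 0.4099, -0.0019], 0.25)]
side paddle_pad [([0.3869, 0.2659, 0.0228], 0.7), ([0.6108, -0.2735, 0.023], 0.55)]
side lock_tab [([0.6103, -0.2077, 0.0278], 0.46), ([0.6095, -0.2814, 0.026], 0.44)]
side rest [([0.5828, 0.2162, -0.0001], 0.92)]
side rest_channel [([0.604, 0.2958, 0.0464], 0.67)]
side rest_fork [([0.5698, 0.1607, 0.0707], 0.56)]
```

View pics/top0.png

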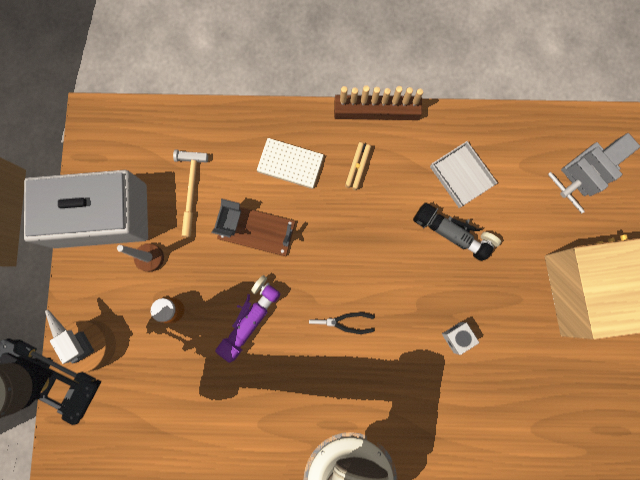

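View pics/side0.png

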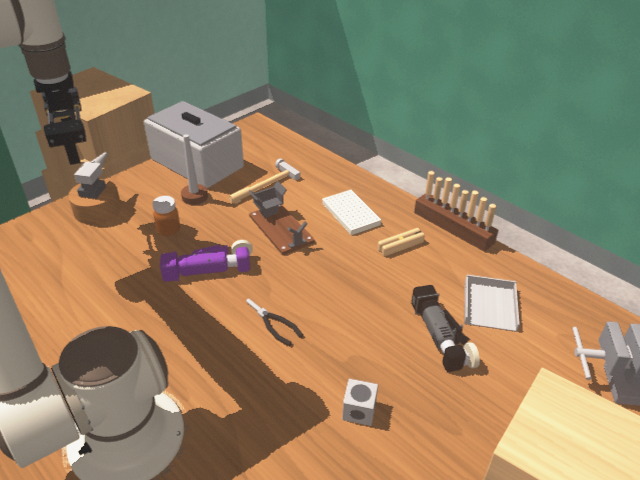

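```bash
cat >> h.py <<'E'
def go(pos,yaw):
    "yaw: world angle (deg) of tool x, tool down. prints shift in tool axes and turn"
    s=r.sense(); w,x,y,z=s['ee_rot']; A=R.from_quat([x,y,z,w]); M=A.as_matrix()
    d=M.T@(np.array(pos)-s['eef_pos']); cur=np.degrees(np.arctan2(M[1,0],M[0,0]))
    turn=-((yaw-cur+180)%360-180)
    print('t',round(s['t'],2),'pos',np.round(s['eef_pos'],4),'yaw',round(cur,2),'tilt',np.round(M[:,2],4),'-> shift',np.round(d,4),'turn',round(turn,2),'j',np.round(s['joint_positions'],2))
E
python3 - <<'E'
from h import *
go([.584,.222,.35],-104)
p=r.snapshot('top')
for l in ('scoop','solder_board','pliers','hammer','ring_mandrel','jar','ring_clamp','doming_block'):
    print(l,[(np.round(d['position'],3).tolist(),round(d['score'],2)) for d in r.landmark_of(p,l)[:2]])
    m=r.cut_out(p,l)
    if m: P=cloud(p,m[0]['pixels']); print('  ext',np.round(P.min(0),3),np.round(P.max(0),3))
E
```

```text
t 1.0 pos [0.2592 0.5687 0.2226] yaw -24.51 tilt [-0.  0. -1.] -> shift [ 0.4393  0.1807 -0.1275] turn 79.49 j [ 1.4   0.38  0.01 -0.   -1.19 -0.26]
scoop [([0.74, -0.278, -0.002], 0.79)]
  ext [ 0.657 -0.358 -0.007] [ 0.833 -0.193  0.03 ]
solder_board [([0.76, 0.165, 0.001], 0.58)]
  ext [ 0.701  0.081 -0.005] [0.832 0.245 0.026]
pliers [([0.366, 0.035, 0.004], 0.71)]
  ext [ 0.34  -0.049 -0.004] [0.391 0.106 0.017]
hammer [([0.699, 0.411, -0.0], 0.63), ([0.609, -0.27, 0.023], 0.39)]
  ext [ 0.57   0.372 -0.007] [0.791 0.464 0.035]
ring_mandrel [([0.517, 0.501, -0.002], 0.61)]
  ext [ 0.481  0.469 -0.004] [0.548 0.583 0.193]
jar [([0.387, 0.441, -0.002], 0.96), ([0.576, 0.159, 0.072], 0.69)]
  ext [ 0.358  0.41  -0.004] [0.418 0.487 0.09 ]
ring_clamp [([0.759, -0.012, 0.004], 0.55), ([0.515, 0.5, -0.0], 0.54)]
  ext [ 0.593 -0.309 -0.005] [ 0.622 -0.238  0.052]
doming_block [([0.337, -0.258, -0.001], 0.8), ([0.76, -0.011, 0.001], 0.61)]
  ext [ 0.297 -0.3   -0.005] [ 0.374 -0.216  0.061]
```

Call:
step_arm --commands '[[[0.06, 0.02, -0.06], 10], [[0.11, 0.045, -0.11], 20], [[0.165, 0.07, -0.128], 30], [[0.22, 0.09, -0.128], 40], [[0.275, 0.113, -0.128], 50], [[0.33, 0.136, -0.128], 60], [[0.385, 0.158, -0.128], 70], [[0.439, 0.181, -0.128], 79.5], [[0.439, 0.181, -0.128], 79.5], [[0.439, 0.181, -0.128], 79.5], [[0.439, 0.181, -0.128], 79.5], [[0.439, 0.181, -0.128], 79.5]]' --grip 0 --force 40

```text
t: 3.35
eef_pos: [0.5827, 0.2232, 0.3509]
ee_rot: [0.0, -0.617, 0.787, 0.0]
contact_force: [0.0, -0.3, 0.9]
width: 0.998
finger_force: 0.0
```

```bash
python3 - <<'E'
from h import *
p=wrist(); save(p,'w_rest')
for l in ('rest','rest_channel','rest_fork'):
    print(l,[(np.round(d['position'],4).tolist(),round(d['score'],2)) for d in r.landmark_of(p,l)[:2]])
m=r.cut_out(p,'rest')[0]['pixels']; P=cloud(p,m); np.save('rest.npy',P)
print(len(P),P.min(0),P.max(0))
b=P[(P[:,2]>.006)&(P[:,2]<.018)][:,:2]; print('base',cv2.minAreaRect(b.astype(np.float32)))
f=P[P[:,2]>.03]; print(len(f))
go([.59,-.23,.35],-123.6)
E
```

```text
rest [([0.5856, 0.22, 0.0044], 0.83)]
rest_channel [([0.6052, 0.2954, 0.0446], 0.97), ([0.7563, -0.0124, -0.0019], 0.52)]
rest_fork [([0.5747, 0.1615, 0.0746], 0.74)]
12399 [ 5.25138118e-01  1.44055303e-01 -3.54565960e-04] [0.66602403 0.37160386 0.08593079]
base ((0.5869739055633545, 0.22846905887126923), (0.1529977172613144, 0.0922110453248024), 76.57367706298828)
3745
t 3.6 pos [0.5833 0.2224 0.3507] yaw -103.95 tilt [ 2.e-04  2.e-04 -1.e+00] -> shift [ 0.4374 -0.1156  0.0006] turn 19.65 j [ 0.62  0.33  0.24 -0.   -1.48 -0.87]
```

View pics/w_rest.png

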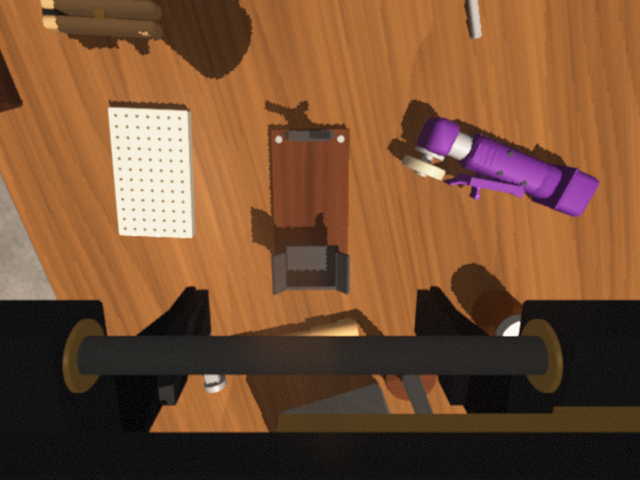

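```bash
python3 - <<'E'
from h import *
P=np.load('rest.npy'); o=np.array([.585,.2205])
for yaw in (-103.4,-104):
    a=np.radians(yaw); X=np.array([np.cos(a),np.sin(a)]); Y=np.array([-X[1],X[0]])
    L=np.c_[(P[:,:2]-o)@X,(P[:,:2]-o)@Y,P[:,2]]
    q=lambda S:np.round(np.percentile(S,[1,5,50,95,99],axis=0)*1000,1).tolist()
    print(yaw)
    for n,S in (('fork',L[(L[:,0]>.045)&(L[:,2]>.03)]),('forktop',L[(L[:,0]>.045)&(L[:,2]>.06)]),('chan>70',L[(L[:,0]<-.05)&(L[:,2]>.072)]),('floor',L[(L[:,0]<-.05)&(abs(L[:,2]-.045)<.004)]),('base',L[(L[:,0]>-.05)&(abs(L[:,2]-.012)<.004)])):
        print(n,len(S)); [print('   ',x) for x in q(S)]
E
```

```text
-103.4
fork 392
    [58.5, -24.5, 51.6]
    [58.9, -22.4, 52.8]
    [62.4, 0.3, 64.3]
    [66.1, 22.7, 72.5]
    [66.3, 24.8, 73.3]
forktop 270
    [58.4, -24.6, 60.1]
    [59.0, -23.5, 60.9]
    [62.5, 8.1, 68.3]
    [66.1, 23.7, 72.8]
    [66.3, 24.9, 73.6]
chan>70 990
    [-108.3, -42.5, 72.2]
    [-106.4, -41.2, 72.7]
    [-85.4, -28.6, 79.5]
    [-64.6, 41.4, 83.8]
    [-63.5, 42.6, 84.9]
floor 1659
    [-105.0, -27.6, 43.7]
    [-103.6, -25.3, 44.3]
    [-83.8, -0.3, 45.8]
    [-64.8, 25.7, 47.2]
    [-63.6, 27.9, 48.4]
base 7105
    [-48.7, -44.9, 10.5]
    [-43.8, -41.4, 11.2]
    [8.5, -0.1, 12.7]
    [58.9, 41.4, 14.3]
    [67.3, 44.9, 15.0]
-104
fork 392
    [58.3, -23.9, 51.6]
    [58.9, -21.7, 52.8]
    [62.3, 0.9, 64.3]
    [66.1, 23.3, 72.5]
    [66.3, 25.5, 73.3]
forktop 270
    [58.2, -23.9, 60.1]
    [59.0, -22.8, 60.9]
    [62.4, 8.7, 68.3]
    [66.2, 24.3, 72.8]
    [66.3, 25.5, 73.6]
chan>70 990
    [-108.4, -43.5, 72.2]
    [-106.3, -42.2, 72.7]
    [-85.3, -29.6, 79.5]
    [-64.7, 40.5, 83.8]
    [-63.4, 41.6, 84.9]
floor 1659
    [-105.0, -28.6, 43.7]
    [-103.6, -26.3, 44.3]
    [-83.7, -1.3, 45.8]
    [-64.8, 24.7, 47.2]
    [-63.5, 27.0, 48.4]
base 7103
    [-48.8, -44.8, 10.5]
    [-43.8, -41.4, 11.2]
    [8.6, 0.0, 12.7]
    [58.7, 41.6, 14.3]
    [67.5, 45.1, 15.0]
```

Call:
step_arm --commands '[[[0.055, -0.014, 0], 5], [[0.11, -0.028, 0], 10], [[0.165, -0.042, 0], 15], [[0.22, -0.057, 0], 19.5], [[0.275, -0.072, 0], 19.5], [[0.33, -0.087, 0], 19.5], [[0.385, -0.1, 0], 19.5], [[0.437, -0.116, 0], 19.5], [[0.437, -0.116, 0], 19.5], [[0.437, -0.116, 0], 19.5], [[0.437, -0.116, 0], 19.5]]'

```text
t: 4.97
eef_pos: [0.5905, -0.2289, 0.3509]
ee_rot: [0.0, -0.474, 0.881, -0.0]
contact_force: [0.7, -1.0, -0.8]
width: 1.001
finger_force: 0.0
```

```bash
python3 - <<'E'
from h import *
p=wrist(); save(p,'w_gr')
for l in ('grinder','sleeve','neck','wheel','paddle_pad','lock_tab'):
    print(l,[(np.round(d['position'],4).tolist(),round(d['score'],2)) for d in r.landmark_of(p,l)[:2]])
m=r.cut_out(p,'grinder')[0]['pixels']; P=cloud(p,m); np.save('gr.npy',P)
o=np.array([.587,-.244]);a=np.radians(-123.6); X=np.array([np.cos(a),np.sin(a)]); Y=np.array([-X[1],X[0]])
L=np.c_[(P[:,:2]-o)@X,(P[:,:2]-o)@Y,P[:,2]]*1000
q=lambda S:[print('   ',x) for x in np.round(np.percentile(S,[1,5,50,95,99],axis=0),1).tolist()]
for n,S in (('all',L),('batt top',L[(L[:,0]<-65)&(L[:,2]>46)]),('head top',L[(L[:,0]>75)&(L[:,2]>47)&(L[:,1]<25)]),('barrel',L[(abs(L[:,0]+40)<8)&(L[:,2]>35)]),('neck',L[(abs(L[:,0]-62)<6)&(L[:,2]>30)&(L[:,1]<25)])):
    print(n,len(S)); q(S)
E
```

```text
grinder [([0.5548, -0.2945, 0.0264], 0.64), ([0.5895, -0.2415, 0.0021], 0.61)]
sleeve [([0.6119, -0.2058, 0.0293], 0.97), ([0.3628, 0.0401, -0.0028], 0.73)]
neck [([0.5557, -0.2969, 0.0293], 0.71)]
wheel [([0.5649, -0.3319, 0.0264], 0.64), ([0.614, -0.2754, 0.0235], 0.43)]
paddle_pad [([0.6106, -0.2683, 0.0282], 0.71)]
lock_tab [([0.6135, -0.2747, 0.0256], 0.47)]
all 7660
    [-94.7, -21.5, 0.8]
    [-84.9, -16.1, 29.4]
    [13.6, 6.3, 46.7]
    [92.9, 39.4, 53.1]
    [100.8, 44.7, 54.0]
batt top 1048
    [-97.4, -23.7, 47.2]
    [-95.4, -21.4, 49.6]
    [-80.7, -0.5, 52.4]
    [-66.6, 20.3, 53.9]
    [-65.3, 22.7, 54.5]
head top 788
    [75.0, -14.2, 47.2]
    [76.0, -13.0, 48.4]
    [86.8, 2.6, 51.9]
    [96.9, 19.3, 53.9]
    [99.0, 20.6, 54.5]
barrel 448
    [-47.7, -17.7, 37.3]
    [-47.0, -16.5, 40.0]
    [-40.0, 0.7, 46.0]
    [-33.0, 18.0, 48.1]
    [-32.1, 19.4, 48.9]
neck 265
    [56.6, -10.3, 31.1]
    [56.6, -9.2, 32.7]
    [61.9, 2.8, 39.0]
    [67.1, 14.0, 41.4]
    [67.2, 15.2, 42.1]
```

View pics/w_gr.png

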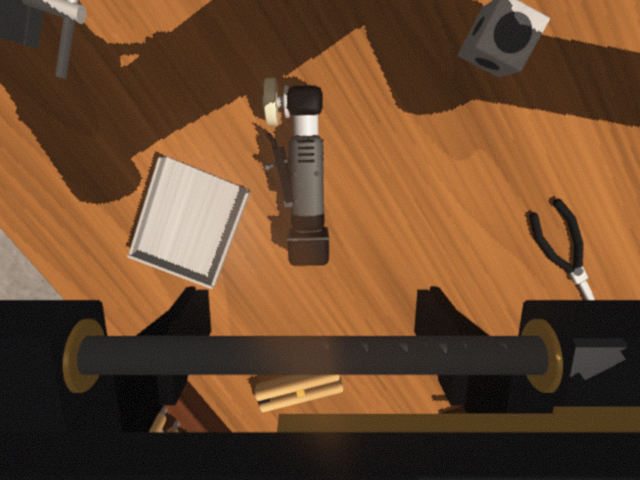

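```bash
python3 - <<'E'
from h import *
go([.6105,-.2093,.0075],-122.4)
E
```

```text
t 5.38 pos [ 0.5904 -0.2299  0.3507] yaw -123.48 tilt [ 2.e-04 -0.e+00 -1.e+00] -> shift [-0.0282 -0.0053  0.3432] turn -1.08 j [-0.12  0.35  0.27 -0.   -1.49 -0.47]
```

Call:
step_arm --commands '[[[-0.028, -0.005, 0.04], -1], [[-0.028, -0.005, 0.1], -1], [[-0.028, -0.005, 0.16], -1], [[-0.028, -0.005, 0.22], -1], [[-0.028, -0.005, 0.26], -1], [[-0.028, -0.005, 0.29], -1], [[-0.028, -0.005, 0.315], -1], [[-0.028, -0.005, 0.33], -1], [[-0.028, -0.005, 0.341], -1], [[-0.028, -0.005, 0.343], -1], [[-0.028, -0.005, 0.343], -1]]'

```text
t: 6.75
eef_pos: [0.6106, -0.2098, 0.0083]
ee_rot: [0.001, -0.481, 0.877, -0.0]
contact_force: [1.0, -0.0, 0.7]
width: 1.0
finger_force: 0.0
```

```bash
python3 - <<'E'
from h import *
go([.6105,-.2093,.0075],-122.4)
E
```

```text
t 6.75 pos [ 0.6106 -0.2098  0.0083] yaw -122.5 tilt [ 1.4e-03 -3.0e-04 -1.0e+00] -> shift [-0.0004  0.0003  0.0008] turn -0.1 j [-0.08  0.63 -0.17  0.   -0.77 -0.49]
```

Call:
step_arm --commands '[[[0, 0, 0], 0], [[0, 0, 0], 0], [[0, 0, 0], 0], [[0, 0, 0], 0], [[0, 0, 0], 0], [[0, 0, -0.01], 0], [[0, 0, -0.03], 0], [[0, 0, -0.05], 0], [[0, 0, -0.05], 0]]' --grip 1 --force 55

```text
t: 7.88
eef_pos: [0.6103, -0.2095, 0.0583]
ee_rot: [0.001, -0.481, 0.877, -0.0]
contact_force: [0.6, 0.2, -6.5]
width: 0.434
finger_force: 55.0
```

```bash
python3 - <<'E'
from h import *
s=r.sense(); print(s['contact_force'],s['ft_torque'],s['width']*87,s['finger_force'])
p=r.snapshot('side'); save(p,'s1')
m=r.cut_out(p,'grinder')
for d in m[:2]:
  P=cloud(p,d['pixels']); print(len(P),d['score'],P.min(0),P.max(0))
print([ (l,[np.round(d['position'],4).tolist() for d in r.landmark_of(p,l)[:2]]) for l in ('sleeve','neck','wheel','grinder')])
c=project(p,[s['eef_pos']])[0].astype(int); print(c)
cv2.imwrite('pics/s1c.png',cv2.resize(p['pixels'][max(0,c[1]-130):c[1]+110,max(0,c[0]-150):c[0]+150,::-1],None,fx=2,fy=2))
E
```

```text
[ 0.57129268  0.22881578 -6.49454828] [ 0.15058769 -0.12805114 -0.04596802] 37.78763721914235 54.97630689293146
2259 0.84 [ 0.26955721  0.16853086 -0.00636717] [0.47504473 0.33303861 0.05577868]
2233 0.63 [ 0.52011799 -0.36231562 -0.00474496] [ 0.66440315 -0.16985681  0.13522892]
[('sleeve', [[0.613, -0.2019, 0.0724], [0.3266, 0.2696, 0.0289]]), ('neck', [[0.5538, -0.2955, 0.0714]]), ('wheel', [[0.4475, 0.2246, 0.0291], [0.364, 0.0381, -0.0017]]), ('grinder', [[0.3641, 0.2484, 0.0035], [0.5881, -0.2433, 0.0445]])]
[431 299]
```

View pics/s1c.png

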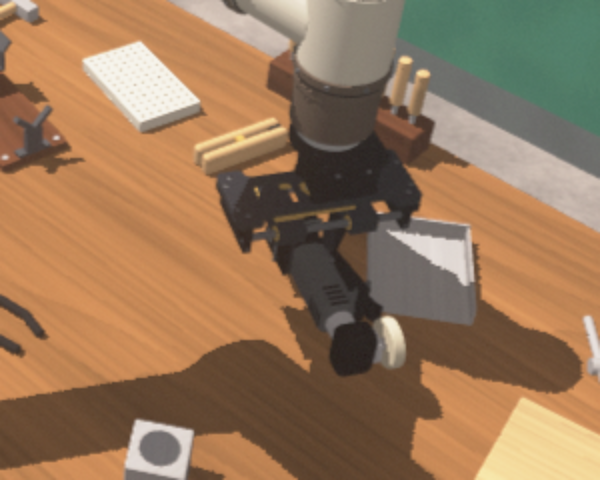

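```bash
python3 - <<'E'
from h import *
go([.5946,.2609,.16],-103.4)
E
```

```text
t 8.18 pos [ 0.609  -0.2095  0.0561] yaw -122.53 tilt [-2.7e-03  5.0e-04 -1.0e+00] -> shift [-0.3887  0.2654 -0.1036] turn -19.13 j [-0.08  0.57 -0.14 -0.   -0.87 -0.49]
```

Call:
step_arm --commands '[[[0, 0, -0.04], 0], [[-0.02, 0.014, -0.08], 0], [[-0.06, 0.041, -0.105], -3], [[-0.105, 0.072, -0.105], -6], [[-0.15, 0.102, -0.105], -9], [[-0.195, 0.133, -0.105], -12], [[-0.24, 0.164, -0.105], -15], [[-0.285, 0.195, -0.105], -18], [[-0.33, 0.225, -0.105], -19.1], [[-0.365, 0.249, -0.105], -19.1], [[-0.388, 0.265, -0.105], -19.1], [[-0.388, 0.265, -0.105], -19.1]]'

```text
t: 9.68
eef_pos: [0.5946, 0.2618, 0.1617]
ee_rot: [-0.0, -0.621, 0.784, 0.0]
contact_force: [-0.5, -1.3, -6.8]
width: 0.435
finger_force: 55.0
```

Call:
step_arm --commands '[[[0, 0, 0], 0], [[0, 0, 0], 0]]'

```text
t: 9.93
eef_pos: [0.5951, 0.2586, 0.1625]
ee_rot: [-0.0, -0.619, 0.785, -0.0]
contact_force: [-0.2, 0.0, -6.4]
width: 0.433
finger_force: 55.0
```

```bash
python3 - <<'E'
from h import *
import time
go([.5946,.2609,.0533],-103.4)
p=wrist(); save(p,'w_held')
print([ (l,[np.round(d['position'],4).tolist() for d in r.landmark_of(p,l)[:2]]) for l in ('neck','wheel','rest_fork')])
go([.5946,.2609,.0533],-103.4)
E
```

```text
t 9.93 pos [0.5951 0.2586 0.1625] yaw -103.5 tilt [-5.e-04 -5.e-04 -1.e+00] -> shift [-0.0022  0.001   0.1092] turn -0.1 j [ 0.66  0.47 -0.01  0.   -1.09 -0.89]
[('neck', [[0.573, 0.1585, 0.1754], [0.4117, 0.2053, 0.0312]]), ('wheel', [[0.4465, 0.2206, 0.025]]), ('rest_fork', [])]
t 10.12 pos [0.5952 0.2592 0.1627] yaw -103.47 tilt [ 1.e-04  1.e-04 -1.e+00] -> shift [-0.0015  0.001   0.1094] turn -0.07 j [ 0.66  0.47 -0.01 -0.   -1.09 -0.89]
```

View pics/w_held.png

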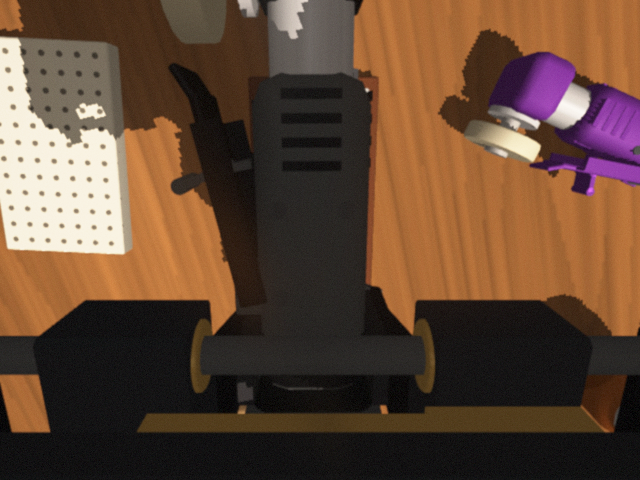

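Call:
step_arm --commands '[[[-0.001, 0.001, 0.03], 0], [[-0.001, 0.001, 0.06], 0], [[-0.001, 0.001, 0.08], 0], [[-0.001, 0.001, 0.09], 0], [[-0.001, 0.001, 0.098], 0], [[-0.001, 0.001, 0.104], 0], [[-0.001, 0.001, 0.105], 0], [[-0.001, 0.001, 0.105], 0]]'

```text
t: 11.12
eef_pos: [0.5947, 0.2614, 0.0584]
ee_rot: [0.001, -0.62, 0.785, -0.0]
contact_force: [-1.3, -0.3, -3.0]
width: 0.433
finger_force: 55.0
```

Call:
step_arm --commands '[[[0, 0, 0.002], 0], [[0, 0, 0.002], 0], [[0, 0, 0.003], 0], [[0, 0, 0.003], 0]]'

```text
t: 11.62
eef_pos: [0.5947, 0.2614, 0.0584]
ee_rot: [0.001, -0.62, 0.785, -0.0]
contact_force: [-6.2, -1.0, 9.6]
width: 0.435
finger_force: 55.0
```

```bash
python3 - <<'E'
from h import *
s=r.sense(); print(s['contact_force'],s['ft_torque'])
go([.5946,.2609,.0533],-103.4)
p=r.snapshot('side'); save(p,'s2')
print([ (l,[np.round(d['position'],4).tolist() for d in r.landmark_of(p,l)[:2]]) for l in ('neck','wheel','grinder')])
c=project(p,[s['eef_pos']])[0].astype(int)
cv2.imwrite('pics/s2c.png',cv2.resize(p['pixels'][max(0,c[1]-100):c[1]+80,max(0,c[0]-100):c[0]+120,::-1],None,fx=3,fy=3))
E
```

```text
[-6.16786335 -1.04421629  9.63312052] [-0.16575869  1.92092092 -0.20102994]
t 11.62 pos [0.5947 0.2614 0.0584] yaw -103.37 tilt [ 2.1e-03  5.0e-04 -1.0e+00] -> shift [ 0.0006 -0.      0.0051] turn 0.03 j [ 0.66  0.57 -0.13  0.   -0.87 -0.9 ]
[('neck', [[0.4155, 0.2092, 0.0271], [0.5711, 0.1642, 0.0706]]), ('wheel', [[0.4479, 0.2203, 0.0279], [0.5995, 0.1349, 0.0696]]), ('grinder', [[0.3633, 0.2471, 0.002], [0.5824, 0.2246, 0.0481]])]
```

View pics/s2c.png

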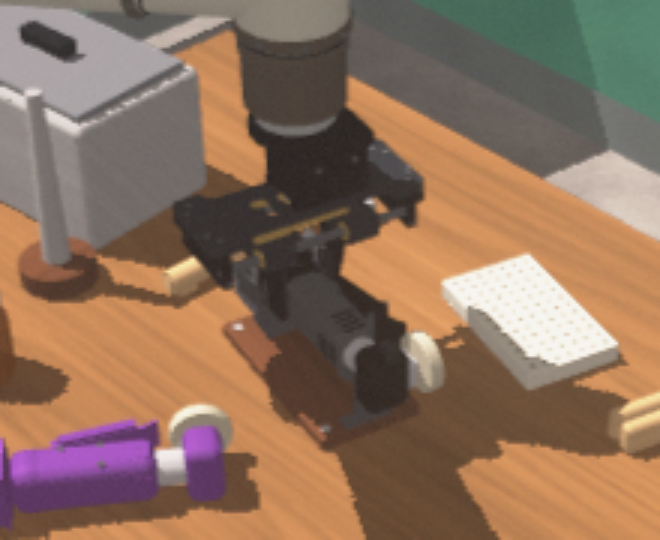

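Call:
step_arm --commands '[[[0, 0, 0], 0], [[0, 0, 0], 0], [[0, 0, 0.001], 0], [[0, 0, 0.002], 0], [[0, 0, 0.002], 0]]' --grip 1 --force 10

```text
t: 12.45
eef_pos: [0.5948, 0.2617, 0.0575]
ee_rot: [0.001, -0.621, 0.784, -0.001]
contact_force: [-8.5, -0.5, 13.3]
width: 0.436
finger_force: 10.0
```

```bash
python3 - <<'E'
from h import *
s=r.sense(); print(s['contact_force'],s['ft_torque'],s['finger_force'])
go([.5946,.2609,.0533],-103.4)
E
```

```text
[-8.4762262  -0.51806404 13.29623507] [-0.2461368   2.47436773  0.07074661] 10.007486634785892
t 12.45 pos [0.5948 0.2617 0.0575] yaw -103.27 tilt [ 2.9e-03  6.0e-04 -1.0e+00] -> shift [0.0008 0.     0.0042] turn 0.13 j [ 0.66  0.57 -0.13  0.   -0.87 -0.9 ]
```

Call:
step_arm --commands '[[[0, 0.001, 0], 0], [[0, 0.002, 0], 0], [[0, 0.003, 0], 0], [[0, 0.003, 0], 0]]'

```text
t: 12.95
eef_pos: [0.5947, 0.2618, 0.0575]
ee_rot: [0.003, -0.621, 0.784, -0.002]
contact_force: [1.5, -4.2, 9.7]
width: 0.438
finger_force: 10.0
```

```bash
python3 - <<'E'
from h import *
s=r.sense(); print(s['contact_force'],s['ft_torque'],s['finger_force'])
go([.5946,.2609,.0533],-103.4)
p=wrist(); q=r.snapshot('top'); save(p,'w3'); save(q,'t3')
o=np.array([.585,.2205]);a=np.radians(-103.4); X=np.array([np.cos(a),np.sin(a)]); Y=np.array([-X[1],X[0]])
for n,pp in (('w',p),('t',q)):
    P=cloud(pp,pp['range_z']>.05); L=np.c_[(P[:,:2]-o)@X,(P[:,:2]-o)@Y,P[:,2]]*1000
    for nm,x0,x1,z0,z1 in (('neck',67,71,72,100),('neck',53,57,72,100),('head',76,100,85,105),('barrel',20,45,75,100),('barrel',-15,15,75,100),('batt',-96,-72,85,105),('chan',-104,-66,68,85)):
        S=L[(L[:,0]>x0)&(L[:,0]<x1)&(L[:,2]>z0)&(L[:,2]<z1)&(abs(L[:,1])<46)]
        if len(S)>15: print(n,nm,x0,len(S),np.round(np.percentile(S[:,1:],[2,50,98],axis=0),1).tolist())
E
```

```text
[ 1.50168148 -4.20822226  9.6771784 ] [-1.27707117 -0.0106197   0.0321068 ] 10.012370981276035
t 12.95 pos [0.5947 0.2618 0.0575] yaw -103.27 tilt [ 0.0078  0.001  -1.    ] -> shift [ 0.0009 -0.      0.0042] turn 0.13 j [ 0.67  0.57 -0.13  0.01 -0.86 -0.9 ]
w neck 67 710 [[-13.0, 72.4], [10.8, 79.1], [31.4, 85.6]]
w neck 53 1232 [[-12.6, 75.7], [0.2, 83.7], [13.1, 86.2]]
w barrel 20 12544 [[-17.6, 80.0], [4.0, 91.0], [36.4, 94.5]]
w barrel -15 13045 [[-17.4, 81.7], [5.3, 91.4], [30.9, 94.8]]
w chan -104 110 [[-30.9, 70.1], [-28.4, 72.1], [30.8, 74.1]]
t neck 67 29 [[-15.7, 77.8], [9.1, 91.4], [39.4, 97.4]]
t neck 53 19 [[-13.0, 74.5], [-2.4, 82.6], [11.1, 86.8]]
t head 76 215 [[-17.4, 85.7], [7.9, 94.2], [42.2, 99.2]]
t barrel 20 212 [[-18.6, 78.7], [1.9, 89.4], [37.2, 95.6]]
t barrel -15 268 [[-18.6, 78.3], [3.5, 90.2], [38.3, 95.9]]
```

Call:
step_arm --commands '[[[0, -0.001, -0.002], 0], [[0, -0.001, -0.002], 0], [[0, -0.001, -0.002], 0], [[0, -0.001, -0.002], 0], [[0, -0.001, -0.03], 0], [[0, -0.001, -0.08], 0], [[-0.03, -0.001, -0.13], 0], [[-0.06, -0.001, -0.19], 0], [[-0.06, -0.001, -0.24], 0], [[-0.06, -0.001, -0.24], 0], [[-0.06, -0.001, -0.24], 0]]' --grip 0

```text
t: 14.42
eef_pos: [0.6058, 0.32, 0.2918]
ee_rot: [-0.0, -0.62, 0.785, 0.0]
contact_force: [-0.3, 0.6, -0.5]
width: 1.001
finger_force: 0.0
```

```bash
cat > look.py <<'E'
from h import *
import sys
p=wrist(); save(p,sys.argv[1])
s=r.sense(); print(s['contact_force'])
o=np.array([.585,.2205]);a=np.radians(-103.4); X=np.array([np.cos(a),np.sin(a)]); Y=np.array([-X[1],X[0]])
P=cloud(p,p['range_z']>.05); L=np.c_[(P[:,:2]-o)@X,(P[:,:2]-o)@Y,P[:,2]]*1000
np.save('L.npy',L)
for nm,x0,x1,z0,z1 in (('neck',67,71,76,100),('neck',53,57,72,100),('head',76,100,85,105),('headend',76,120,60,105),('barrel',20,45,75,100),('barrel',-15,15,75,100),('batt',-104,-56,90,105),('chan',-104,-66,72,88)):
    S=L[(L[:,0]>x0)&(L[:,0]<x1)&(L[:,2]>z0)&(L[:,2]<z1)&(abs(L[:,1])<46)]
    if len(S)>15: print(nm,x0,len(S),np.round(np.percentile(S,[1,50,99],axis=0),1).tolist())
for l in ('paddle_pad','lock_tab','neck','sleeve','grinder','wheel'):
    for d in r.landmark_of(p,l)[:2]:
        q=np.array(d['position']); print(l,round(d['score'],2),np.round(np.r_[(q[:2]-o)@X,(q[:2]-o)@Y,q[2]]*1000,1))
E
python3 look.py w4
```

```text
[-0.56684294  0.21998373 -1.10461438]
neck 67 109 [[67.0, -12.5, 76.1], [67.9, 5.9, 81.4], [69.8, 31.1, 87.4]]
neck 53 194 [[53.0, -13.5, 74.1], [55.1, 0.4, 83.6], [56.9, 13.5, 86.8]]
barrel 20 1864 [[20.2, -19.1, 78.0], [31.6, 3.6, 91.0], [44.8, 37.5, 95.1]]
barrel -15 2285 [[-14.9, -18.7, 79.6], [0.6, 5.4, 91.3], [14.8, 43.0, 95.3]]
batt -104 2344 [[-99.4, -23.5, 90.4], [-79.9, -0.1, 97.3], [-57.4, 23.3, 99.5]]
chan -104 1311 [[-103.7, -42.5, 72.2], [-84.7, -25.1, 79.7], [-66.2, 42.6, 84.6]]
paddle_pad 0.95 [10.3 34.2 70.7]
paddle_pad 0.85 [   0.  -200.3   22.8]
lock_tab 0.61 [  -6.8 -189.5   24.3]
lock_tab 0.51 [ 9.2 42.  69.1]
neck 0.85 [59.  -0.7 70.7]
neck 0.61 [  50.8 -166.5   30.8]
sleeve 0.66 [-47.1  -0.2  71.7]
sleeve 0.65 [  11.7 -265.    30.2]
grinder 0.83 [  21.6 -223.     2.8]
grinder 0.74 [-6.2 -0.6 44. ]
wheel 0.66 [  31.  -131.    22.7]
```

View pics/w4.png

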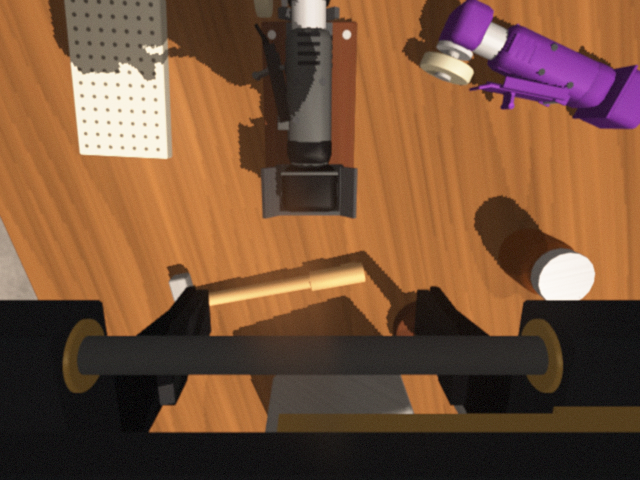

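```bash
python3 - <<'E'
import numpy as np
L=np.load('L.npy')
S=L[(L[:,1]>38)&(L[:,1]<50)&(L[:,2]>58)&(L[:,2]<90)&(L[:,0]>-40)&(L[:,0]<45)]
print(len(S)); print(np.round(S[np.argsort(S[:,1])][::max(1,len(S)//25)],1).tolist())
# paddle outer edge per x, barrel/battery transitions
for x in range(-30,56,6):
    T=L[(abs(L[:,0]-x)<3)&(L[:,1]>18)&(L[:,1]<60)&(L[:,2]>75)]
    if len(T)>5: print(x,len(T),np.round(np.percentile(T[:,1],[2,98]),1),round(np.median(T[:,2]),1))
c=L[abs(L[:,1])<6]
for x in list(range(-104,-92,2))+list(range(-66,-52,2))+list(range(46,60,2)): 
    T=c[abs(c[:,0]-x)<1.2]; print(x,len(T),np.round(np.median(T[:,2]),1) if len(T) else '',end=' | ')
E
python3 - <<'E'
import sys; sys.path.insert(0,'.')
from h import *
# rest-frame target (x=-2+4-10, y=8), high
o=np.array([.585,.2205]);a=np.radians(-103.4); X=np.array([np.cos(a),np.sin(a)]); Y=np.array([-X[1],X[0]])
go(np.r_[o-.008*X+.008*Y,.16],-103.4)
E
```

```text
105
[[43.9, 38.0, 86.3], [14.0, 38.1, 80.5], [42.3, 38.4, 83.5], [13.8, 38.7, 74.5], [44.1, 38.9, 85.3], [43.8, 39.2, 83.4], [15.6, 39.7, 80.3], [14.9, 39.9, 78.8], [16.3, 40.4, 81.0], [15.6, 40.6, 80.1], [14.6, 41.2, 82.0], [13.1, 41.3, 81.2], [12.8, 41.9, 69.3], [12.3, 42.3, 73.7], [11.8, 42.6, 71.5], [12.2, 42.9, 82.3], [14.8, 43.1, 79.9], [14.6, 43.7, 81.9], [10.6, 43.9, 74.9], [11.0, 44.1, 79.7], [13.1, 44.6, 81.4], [11.7, 44.9, 80.2], [13.1, 45.5, 81.1], [11.6, 45.6, 80.7], [13.1, 46.3, 81.2], [14.1, 46.5, 79.7], [14.8, 47.3, 80.0]]
-30 51 [18.4 26. ] 87.7
-24 82 [18.4 26.9] 88.5
-18 70 [18.6 26. ] 94.1
-12 77 [18.5 27.2] 94.2
-6 102 [18.3 28.3] 94.0
0 106 [18.1 29. ] 93.8
6 104 [18.9 30.4] 93.9
12 166 [18.9 47. ] 92.9
18 161 [18.7 43.5] 92.9
24 106 [18.6 33.8] 93.9
30 106 [18.4 35.5] 94.1
36 63 [18.3 37.5] 84.7
42 49 [18.3 40. ] 84.0
48 36 [38.2 43.3] 84.2
-104 2 71.1 | -102 0  | -100 13 94.4 | -98 28 96.0 | -96 32 97.0 | -94 31 98.1 | -66 42 98.1 | -64 64 93.0 | -62 39 85.4 | -60 28 89.0 | -58 32 89.9 | -56 39 90.6 | -54 42 91.6 | 46 41 88.3 | 48 37 84.9 | 50 46 85.0 | 52 45 84.8 | 54 50 84.9 | 56 50 84.8 | 58 50 84.8 | t 14.78 pos [0.6062 0.3198 0.2917] yaw -103.42 tilt [-0.0011 -0.001  -1.    ] -> shift [ 0.0934 -0.0106  0.1318] turn -0.02 j [ 0.72  0.46  0.3   0.   -1.41 -0.95]
```

Call:
step_arm --commands '[[[0.04, -0.005, 0.03], 0], [[0.08, -0.011, 0.06], 0], [[0.095, -0.011, 0.11], 0], [[0.095, -0.011, 0.132], 0], [[0.095, -0.011, 0.132], 0], [[0.095, -0.011, 0.132], 0], [[0.095, -0.011, 0.132], 0]]'

```text
t: 15.65
eef_pos: [0.5957, 0.2258, 0.1622]
ee_rot: [0.002, -0.62, 0.785, -0.0]
contact_force: [0.3, 0.1, 0.1]
width: 1.002
finger_force: 0.0
```

```bash
cat > rel.py <<'E'
from h import *
import sys
o=np.array([.585,.2205]);a=np.radians(-103.4); X=np.array([np.cos(a),np.sin(a)]); Y=np.array([-X[1],X[0]])
x,y,z=[float(v)/1000 for v in sys.argv[1:4]]
s=r.sense(); d=np.array(s['eef_pos'])[:2]-o
print('rest frame mm',np.round(np.r_[d@X,d@Y]*1000,1),'F',np.round(s['contact_force'],1),'open',round(s['width']*87,1),'ff',round(s['finger_force'],1))
go(np.r_[o+x*X+y*Y,z],-103.4)
E
python3 rel.py -6 8 52
```

```text
rest frame mm [-7.6  9.2] F [0.3 0.1 0.1] open 87.1 ff 0.0
t 15.65 pos [0.5957 0.2258 0.1622] yaw -103.38 tilt [ 0.0027  0.0015 -1.    ] -> shift [0.0019 0.0015 0.1102] turn 0.02 j [ 0.62  0.45 -0.05  0.   -1.07 -0.85]
```

Call:
step_arm --commands '[[[0.001, 0.001, 0.03], 0], [[0.001, 0.001, 0.06], 0], [[0.001, 0.001, 0.085], 0], [[0.001, 0.001, 0.1], 0], [[0.001, 0.001, 0.11], 0], [[0.001, 0.001, 0.11], 0], [[0.001, 0.001, 0.11], 0]]'

```text
t: 16.52
eef_pos: [0.5944, 0.2247, 0.0516]
ee_rot: [0.001, -0.62, 0.785, -0.0]
contact_force: [0.3, 0.0, -0.7]
width: 0.997
finger_force: 0.0
```

Call:
step_arm --commands '[[[0, 0, 0], 0], [[0, 0, 0], 0], [[0, 0, 0], 0]]' --grip 0.287 --force 18

```text
t: 16.9
eef_pos: [0.5938, 0.2244, 0.0508]
ee_rot: [0.0, -0.62, 0.785, -0.0]
contact_force: [0.5, -1.2, -0.4]
width: 0.759
finger_force: 0.0
```

```bash
python3 rel.py 18 8 52
```

```text
rest frame mm [-5.8  7.7] F [ 0.5 -1.2 -0.4] open 66.0 ff 0.0
t 16.9 pos [0.5938 0.2244 0.0508] yaw -103.41 tilt [ 4.e-04  2.e-04 -1.e+00] -> shift [ 0.0238 -0.0003 -0.0012] turn -0.01 j [ 0.62  0.56 -0.17  0.   -0.84 -0.85]
```

Call:
step_arm --commands '[[[0, 0, -0.001], 0], [[0, 0, -0.001], 0], [[0.004, 0, -0.001], 0], [[0.008, 0, -0.001], 0], [[0.012, 0, -0.001], 0], [[0.016, 0, -0.001], 0], [[0.02, 0, -0.001], 0], [[0.024, 0, -0.001], 0], [[0.024, 0, -0.001], 0], [[0.024, 0, -0.001], 0]]'

```text
t: 18.15
eef_pos: [0.5883, 0.2007, 0.0516]
ee_rot: [-0.0, -0.62, 0.785, -0.0]
contact_force: [1.8, 0.7, 0.5]
width: 0.715
finger_force: 0.6
```

```bash
python3 rel.py 18 4 52; python3 - <<'E'
from h import *
p=wrist(); save(p,'w5')
cv2.imwrite('pics/w5c.png',cv2.resize(p['pixels'][100:400,100:500,::-1],None,fx=2,fy=2))
E
```

```text
rest frame mm [18.5  7.8] F [1.8 0.7 0.5] open 62.2 ff 0.6
t 18.15 pos [0.5883 0.2007 0.0516] yaw -103.42 tilt [ 1.e-04 -3.e-04 -1.e+00] -> shift [-0.0005  0.0038 -0.0004] turn -0.02 j [ 0.59  0.54 -0.21  0.   -0.82 -0.82]
```

View pics/w5c.png

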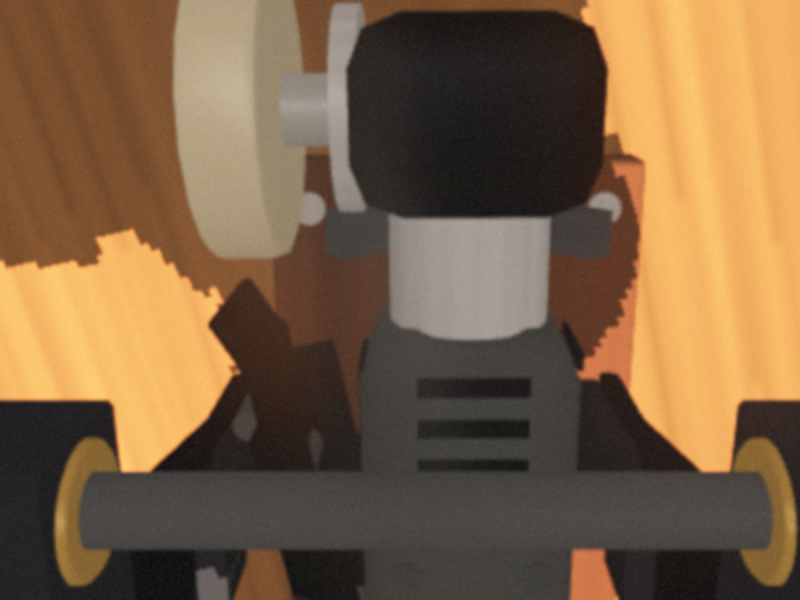

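```bash
python3 - <<'E'
from h import *
o=np.array([.585,.2205]);a=np.radians(-103.4); X=np.array([np.cos(a),np.sin(a)]); Y=np.array([-X[1],X[0]])
p=wrist()
for l in ('lock_tab','paddle_pad'):
    for d in r.landmark_of(p,l)[:2]:
        q=np.array(d['position']); print(l,round(d['score'],2),np.round(np.r_[(q[:2]-o)@X,(q[:2]-o)@Y,q[2]]*1000,1))
# crop pixels -> full: (x/2+100,y/2+100)
for n,(cx,cy) in {'spot1':(245,415),'spot1b':(243,435),'spot2':(207,585),'spot2b':(210,575),'spot3':(315,450),'fingL':(200,450)}.items():
    m=np.zeros((480,640),bool); u,v=cx//2+100,cy//2+100; m[v-2:v+3,u-2:u+3]=1
    Q=cloud(p,m); q=np.median(Q,axis=0); print(n,np.round(np.r_[(q[:2]-o)@X,(q[:2]-o)@Y,q[2]]*1000,1),p['pixels'][v,u])
E
```

```text
lock_tab 0.62 [21.4 36.1 71. ]
spot1 [32.6 39.5 80.1] [77 68 63]
spot1b [28.7 40.2 80.1] [71 66 59]
spot2 [ 13.3  42.3 101.6] [103  93  92]
spot2b [ 15.   41.6 101.5] [106  96  96]
spot3 [20.3 29.1 69.1] [64 56 53]
fingL [29.2 45.8 87. ] [22 19 13]
```

Call:
step_arm --commands '[[[0, 0.002, 0], 0], [[0, 0.004, 0], 0], [[0, 0.004, 0], 0]]'

```text
t: 18.73
eef_pos: [0.5841, 0.2018, 0.0515]
ee_rot: [-0.0, -0.62, 0.785, -0.0]
contact_force: [2.2, -0.7, 0.3]
width: 0.718
finger_force: 0.9
```

Call:
step_arm --commands '[[[0, 0.004, 0], 0], [[0, 0.004, 0], 0], [[0, 0.004, 0], 0], [[0, 0.004, 0], 0], [[0, 0.004, 0], 0], [[0, 0.004, 0], 0]]' --grip 1 --force 18

```text
t: 19.48
eef_pos: [0.5824, 0.203, 0.0523]
ee_rot: [0.002, -0.62, 0.785, -0.001]
contact_force: [6.7, -3.4, -0.4]
width: 0.502
finger_force: 17.3
```

```bash
python3 rel.py 18 4 52
```

```text
rest frame mm [17.6  1.5] F [ 6.7 -3.4 -0.4] open 43.7 ff 17.3
t 19.48 pos [0.5824 0.203  0.0523] yaw -103.36 tilt [ 4.1e-03  9.0e-04 -1.0e+00] -> shift [ 0.0004 -0.0025  0.0003] turn 0.04 j [ 0.6   0.53 -0.22  0.   -0.81 -0.83]
```

Call:
step_arm --commands '[[[0, -0.001, 0], 0], [[0, -0.002, 0], 0], [[0, -0.003, 0], 0], [[0, -0.003, 0], 0], [[0, -0.003, 0], 0], [[0, -0.003, 0], 0], [[0, -0.003, 0], 0], [[0, -0.003, 0], 0], [[0, -0.003, 0], 0], [[0, -0.003, 0], 0], [[0, -0.003, 0], 0], [[0, -0.003, 0], 0]]'

```text
t: 20.98
eef_pos: [0.5829, 0.2027, 0.0519]
ee_rot: [0.0, -0.62, 0.785, 0.0]
contact_force: [-1.2, 2.5, 5.3]
width: 0.507
finger_force: 17.7
```

Call:
step_arm --commands '[[[0, 0, 0], 0], [[0, 0, 0], 0], [[0, 0, 0], 0]]'

```text
t: 21.35
eef_pos: [0.5829, 0.2027, 0.0519]
ee_rot: [0.0, -0.62, 0.785, 0.0]
contact_force: [-1.3, 2.5, 5.7]
width: 0.508
finger_force: 17.7
```

```bash
python3 rel.py 18 8 52; python3 - <<'E'
from h import *
o=np.array([.585,.2205]);a=np.radians(-103.4); X=np.array([np.cos(a),np.sin(a)]); Y=np.array([-X[1],X[0]])
p=wrist(); save(p,'w6')
P=cloud(p,p['range_z']>.05); L=np.c_[(P[:,:2]-o)@X,(P[:,:2]-o)@Y,P[:,2]]*1000
for x in range(26,50,3):
    T=L[(abs(L[:,0]-x)<1.5)&(L[:,1]>20)&(L[:,1]<60)&(L[:,2]>76)&(L[:,2]<90)]
    if len(T)>5: print(x,len(T),np.round(np.percentile(T[:,1],[2,98]),1),round(np.median(T[:,2]),1))
E
```

```text
rest frame mm [17.8  2.1] F [-1.3  2.5  5.7] open 44.2 ff 17.7
t 21.35 pos [0.5829 0.2027 0.0519] yaw -103.38 tilt [-2.e-04  5.e-04 -1.e+00] -> shift [ 0.0002 -0.0059 -0.0001] turn 0.02 j [ 0.6   0.54 -0.22 -0.   -0.82 -0.83]
26 261 [24.7 30. ] 83.8
29 356 [20.8 35.7] 83.5
32 121 [20.  27.3] 80.8
35 183 [20.  26.3] 84.3
38 110 [20.  23.8] 84.1
41 110 [20.  23.7] 84.1
44 168 [20.1 24.5] 83.5
47 132 [22.2 26. ] 83.8
```

Call:
step_arm --commands '[[[0, 0, 0], 0], [[0, 0, 0], 0], [[0, -0.003, 0], 0], [[0, -0.006, 0], 0], [[0, -0.006, 0], 0], [[0, -0.006, 0], 0], [[0, -0.006, 0], 0], [[0, -0.006, 0], 0], [[0, -0.006, -0.03], 0], [[0, -0.006, -0.07], 0], [[-0.02, -0.006, -0.12], 0], [[-0.05, -0.006, -0.17], 0]]' --grip 0

```text
t: 22.9
eef_pos: [0.6005, 0.2491, 0.2234]
ee_rot: [-0.0, -0.619, 0.785, 0.0]
contact_force: [1.8, 1.0, 0.4]
width: 1.001
finger_force: 0.0
```

Call:
step_arm --commands '[[[-0.03, 0, -0.05], 0], [[-0.06, 0, -0.07], 0], [[-0.06, 0, -0.07], 0], [[-0.06, 0, -0.07], 0]]'

```text
t: 23.4
eef_pos: [0.614, 0.3073, 0.2903]
ee_rot: [-0.001, -0.62, 0.785, 0.0]
contact_force: [-0.0, 0.4, 0.1]
width: 1.003
finger_force: 0.0
```

```bash
python3 look.py w7; python3 - <<'E'
import numpy as np
L=np.load('L.npy')
S=L[(L[:,1]>38)&(L[:,1]<50)&(L[:,2]>58)&(L[:,2]<90)&(L[:,0]>-40)&(L[:,0]<35)]
print('tab',len(S),np.median(S,axis=0),S.max(0))
for x in range(-30,50,12):
    T=L[(abs(L[:,0]-x)<3)&(L[:,1]>18)&(L[:,1]<60)&(L[:,2]>75)]
    if len(T)>5: print(x,np.round(np.percentile(T[:,1],[2,98]),1))
E
```

```text
[ 0.0732695  -0.41692491 -0.34543102]
neck 67 527 [[67.1, -14.6, 77.0], [69.2, 7.2, 90.2], [71.0, 42.5, 96.0]]
neck 53 185 [[53.0, -13.4, 73.5], [54.9, 0.8, 83.6], [56.9, 13.7, 86.5]]
head 76 26 [[76.0, -18.2, 85.3], [76.7, 20.4, 88.1], [78.1, 38.3, 93.8]]
headend 76 119 [[76.1, -18.2, 63.4], [77.8, 27.3, 76.1], [80.6, 45.8, 93.6]]
barrel 20 1810 [[20.3, -19.3, 79.9], [31.6, 3.2, 90.9], [44.6, 37.9, 95.0]]
barrel -15 2232 [[-14.5, -19.7, 79.5], [0.9, 4.8, 91.3], [14.5, 43.3, 95.2]]
batt -104 2334 [[-100.2, -26.7, 90.3], [-80.4, -3.1, 97.3], [-57.6, 20.2, 99.4]]
chan -104 1264 [[-103.6, -42.3, 72.1], [-84.6, -29.5, 79.6], [-66.3, 42.7, 84.5]]
lock_tab 0.7 [ 7.2 39.8 69.2]
lock_tab 0.36 [-167.8 -241.5    3.1]
neck 0.89 [  51.6 -163.7   29.3]
neck 0.65 [60.4  0.  72. ]
sleeve 0.78 [  11.3 -265.7   25.3]
sleeve 0.62 [-47.9  -2.6  72.6]
grinder 0.9 [  23.6 -224.5    3.6]
grinder 0.65 [-8.1 -1.3 44.7]
wheel 0.83 [  31.5 -133.2   24. ]
tab 74 [12.02621566 42.24315536 80.08368095] [15.33741213 45.8216682  82.15270918]
-30 [18.3 24.2]
-18 [18. 25.]
-6 [18.7 27.4]
6 [20.1 30.5]
18 [18.1 36.4]
30 [25.5 35.8]
42 [31.3 40.5]
```

View pics/w7.png

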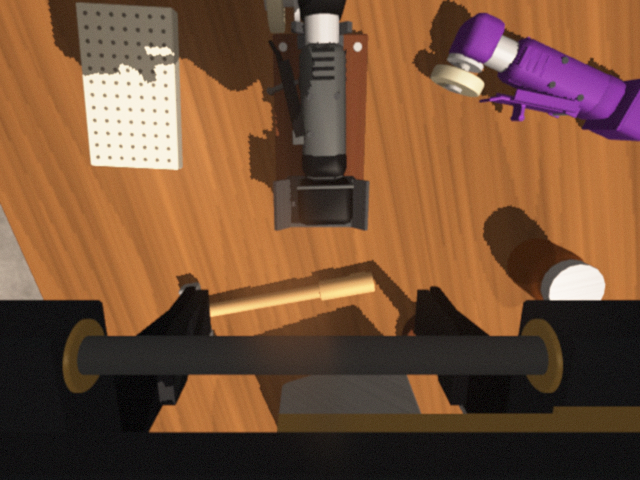

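```bash
python3 -c "
from h import *
print(r.job_done())"
```

```text
the job is handed in; nothing more can be done
None
```

The grinder lies level in its rest. I pushed the lock-off lever forward, squeezed the paddle home for about 2 s, then let it spring out so the grinder is locked off again. I touched nothing else on the bench, and I handed the job in after about 24 s on the robot's clock.

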